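Dock the catch pail under the drain outlet and hook its bail

ROBOT

A 6-joint arm with a two-finger parallel gripper is mounted at the origin on a cart in front of the work surface, level with it; the furniture and walls round the work are solid. World frame = base frame: x ahead of the robot, y to its left, z up, the work surface at z = 0. Lengths are in m, angles in rad, forces in N, time in s.
With the tool pointing down it reaches from about 0.375 to 0.9 m from the base axis. Payload 3.1 kg.
Tool frame: the origin (TCP) lies on the front face of the gripper's body, between the roots of the fingers; the fingertips stand 70 mm ahead of it and the grasp point (between the pads) lies 51 mm ahead of it; z points along the fingers, y is the line along which they close (so a half turn about z gives the same grasp; the last joint's range is limited). The gripper opens to 87 mm and grips with 3 to 60 N. Pads are 19 mm wide; open, the fingers measure 117 mm over their backs; the gripper's body (75 mm by 190 mm) begins 51 mm behind the grasp point.
Start: joints at [1.159, 0.527, 1.433, -0, 1.181, -0.178], TCP at [0.144, 0.608, 0.292] pointing down, gripper open.
Joint ranges: [-3.08, 3.08], [-0.75, 2.2], [0.22, 2.44], [-1.43, 4.57], [0, 2.65], [-2.85, 2.85]. Speed limits (rad/s): [2.79, 2.79, 3.14, 3.14, 3.14, 3.14].

INTERFACE

Orientations are given as a unit quaternion [x, y, z, w].
In Python, from rig import robot, cams, ticket gives the robot as it stands. The module is installed in compiled form; this text tells all that it offers.
- The arm moves only by the shell command python3 -m crank 'ROWS' [FORCE]. ROWS is JSON, a list of rows, each a list of 7 numbers: the shift along the tool's x, y, z in cm, then the turn, a rotation vector about the tool's x, y, z in rad, then the closure, from 0 (fully open) to 1 (shut). A call has 1 to 5 rows; each row shifts and turns the commanded pose from where the row before left it, along the tool's axes as they then stand; what a row does not reach is not made up. A row lasts 1/8 s, in which the tool goes at most 62.5 mm and 10.7 degrees, less where a joint would pass 70% of its speed; a pose out of reach is approached as far as the arm can. A call is refused whole if a number of a shift passes 6.25 or a number of a turn 0.188, either way. A call with a gripper value outside its range is refused whole. The fingers move at their own pace and stop on an object; FORCE is the grip in N (left out, the last holds). Time passes only in rows, so rows that do not move let the fingers close. It gives the time, the measured TCP pose, the force, the opening and the grip force at its end, in the units of the state.
- robot.get_obs(): the state, without advancing time (a new reading comes with each control period).
- cams.camera(name): name is "scene" or "top" or "wrist"; returns the picture (400x640x3 uint8, red, green, blue); there is no depth.
- cams.camera_info(name): a dict with "intrinsics" (3x3 intrinsics, pixels), "dist" ([k1, k2, p1, p2, k3] as OpenCV has them; the pictures are not rectified), "pose" (4x4, takes a point from camera to world coordinates). Camera axes: x right, y down, z forward; pixel columns grow to the right and rows downward; lengths in m; the calibration is good to about 2 mm. A picture is of the moment at which its call begins: read the wrist's pose just before it. camera_info takes no time and is no camera call; for the wrist camera it gives the pose at the moment of the call.
- ticket.hand_in(): hands the job in; it is judged then, once.
The state is a dict: "time": time; "q": joint angles; "joint_velocities": joint speeds; "joint_torque": joint torques, N m; "position": TCP position; "tool_rot": TCP orientation; "ft_force": force on the tool from outside, world axes, zero at the start; "moment": the same for the moment, N m; "grip_width": finger opening in m; "grip_force": force on a finger pad.
Only numpy, scipy, OpenCV 4.12 (cv2) and the standard library are available. Lean on these libraries where they do the work, as an engineer would, in place of code of your own. Each camera call takes 0.05 s, during which the arm holds its last target. There are 200 camera calls.

TASK

Put the steel catch pail to work under the drain outlet: slide it along the bench into the lipped runners of the drain stand until it meets the sprung pad at the back, then swing its bail up and over the outlet pipe and hook the bar down behind the horn on top of the column, so that the pad keeps the bail taut. Do not ram the pail against the stand, keep it upright, and leave the beaker, the bottles, the pipette bulb and the tip box where they are.

Things in the scene. Friction and masses are not known exactly. Their poses are not given: they have to be found in the camera images.
- stand: Steel and aluminium drain stand, fixed to the bench. Origin: on the bench midway between its runners, where the middle of the pail's underside stands when the pail just meets the pad. x points along the runners, inwards (the way the pail is pushed), y left, z up. Column at the back: 22 mm wide, from x=+76 to +100 mm, top 134 mm high. Nothing on it is taller than its horn.
- mouth (a point): Entry of the runners on the bench, midway, at x=-60 mm of the stand. The runners are low steel channels (9 mm tall) from here to x=+52 mm, 120 mm apart inside; lips 6 mm above the bench reach in to 50.5 mm either side of the middle, over the pail's foot flange, so it can be neither lifted nor tipped there. In front, flared guides open to 146 mm apart at x=-103 mm.
- pad_face (a point): Middle of the front face, when free, of the rubber-faced sprung pad at the back of the runners, 50 mm in from the stand's origin and 34 mm up; 80 mm wide, 30 mm high. It gives way inwards by up to 16 mm, at about 3 N to start with and 6 N at the end, then stops hard.
- outlet (a point): Lower end of the drain outlet, at x=+22 mm, y=0 of the stand, 86 mm above the bench (11 mm above the pail's rim). From it a pipe 17 mm thick rises to 108 mm height and runs back to the column; the bail's legs pass either side of pipe and column.
- horn (a point): Middle of the top of the horn, the hook for the bail: an upright lug of round steel, 20 mm wide (y), 6 mm thick (x), at the front edge of the column's top; x=+77 mm of the stand, 142 mm above the bench, rising 8 mm above the column's top.
- hook_seat (a point): Where the middle of the bail's bar lies when hooked: behind the horn, on the column's top; x=+84 mm, y=0, z=+138 mm of the stand. Axes as the stand's.
- pail: Open steel pail, about 0.8 kg with its bail, 100 mm long (x), 94 mm wide (y), 75 mm high, on a foot flange 100 x 114 x 4 mm. Origin: middle of its underside. x points to its back, the end that goes into the runners first; y left, z up. It starts flat on the bench before the runners, a little askew. Too wide to grip across.
- bail (a joint): Angle of the pail's swing bail about its ears (mid long sides, 68 mm above the pail's underside, axis along the pail's y): 0 = lying level to the front, its bar in front of the pail with nothing under it; 1.57 = upright; more = leaning to the back (up to 2.75). It falls freely to either side. Hooked, it stands at 2.4; resting against the horn's front, 2.3.
- bail_bar (a point): Middle of the bail's bar. The bail is a U of dark 8 mm rod: bar along the pail's y, 105 mm from the ears; legs 101 mm apart inside, outside the pail's walls. Bar flat, 51 mm are free between it and the front wall. Its swing is too short to pass the horn until a pull of 8 to 20 N along the legs draws the pail 9 to 14 mm into the pad; then the pad draws it tight, pail about 6 mm in.
- beaker: Bystander: large translucent plastic beaker, 116 mm wide, 138 mm high. Origin: middle of its underside.
- reagent_bottle: Bystander: glass bottle with blue cap, 58 mm wide, 114 mm high. Origin: middle of its underside.
- feed_bottle: Bystander: glass bottle with cream cap and tubes, 65 mm wide, 152 mm high. Origin: middle of its underside.
- base_bottle: Bystander: glass bottle with red cap, 65 mm wide, 136 mm high. Origin: middle of its underside.
- wash_bottle: Bystander: plastic wash bottle with bent spout, 72 x 89 mm, 210 mm high. Origin: middle of its underside.
- pipette_bulb: Bystander: cream rubber pipette bulb, 45 mm wide, 63 mm high. Origin: middle of its underside.
- tip_box: Bystander: blue pipette tip box, 86 x 118 mm, 73 mm high. Origin: middle of its underside.

How it is judged:
On the way:
1. the pail stands straight between the runners, up to the sprung pad (x of pail in the frame of stand above -0.003 m and y of pail in the frame of stand between -0.006 and 0.006 m and angle between the x axis of pail and the x axis of stand, either way round below 0.08 rad), for 0.2 s.
At the end, for the whole second after the job is handed in: The bail's bar lies behind the horn on the column's top (middle of the bar -2 to +8 mm along the runners and within 3 mm in height of the hooked place), the pail stands upright between the runners 2 to 13 mm beyond first touch of the pad, and everything is at rest (x of pail in the frame of stand between 0.002 and 0.013 m and x of bail_bar in the frame of hook_seat between -0.002 and 0.008 m and z of bail_bar in the frame of hook_seat between -0.003 and 0.003 m and angle between pail's own z axis and vertical below 0.06 rad and velocity of joint bail between -0.1 and 0.1 rad/s and linear speed of pail below 0.01 m/s).
It fails at once if the pail is rammed or forced against the stand (over 45 N) (contact force between pail and stand above 45 N).
It fails at once if the pail is tipped by more than 15 degrees (angle between pail's own z axis and vertical above 0.26 rad).
It fails at once if a bystander is pushed away by more than 30 mm (distance of any of beaker, reagent_bottle, feed_bottle, base_bottle, wash_bottle, pipette_bulb, tip_box from where it was at the start of the episode above 0.03 m).
It also fails if it takes over 54 s, if anything falls off the work surface, if the arm or the gripper's body presses on something with over 40 N, if the wrist force passes 120 N, or if a joint passes its speed limit or range.

## Working session

There is one attempt and no reset: what is moved stays moved. The work goes in short steps, Python scripts to look and compute and a shell command to move; the robot and the scene stay as the last step left them, time stands still between calls to the robot, and variables do not carry over. Pictures are saved under pics/ and viewed, at most 10 in all, crops included, and the job is handed in when it is done.

```bash
mkdir -p pics; python3 - <<'E'
from rig import robot,cams
import cv2
for n in("scene","top"):
    cv2.imwrite(f"pics/{n}0.png",cv2.cvtColor(cams.camera(n),cv2.COLOR_RGB2BGR))
    i=cams.camera_info(n);print(n,i)
o=robot.get_obs();print(o)
E
```

```text
scene {'intrinsics': array([[368.95610282,   0.        , 315.95380388],
       [  0.        , 368.95610282, 191.75782761],
       [  0.        ,   0.        ,   1.        ]]), 'dist': array([-0.00028885,  0.        ,  0.        ,  0.        ,  0.        ]), 'pose': array([[ 0.90313739, -0.32597336,  0.27943553,  0.27952726],
       [-0.42905986, -0.66122524,  0.61537697, -0.60994165],
       [-0.01582667, -0.67566452, -0.73703933,  0.74653288],
       [ 0.        ,  0.        ,  0.        ,  1.        ]])}
top {'intrinsics': array([[477.02752289,   0.        , 321.82956356],
       [  0.        , 477.02752289, 196.60154536],
       [  0.        ,   0.        ,   1.        ]]), 'dist': array([0.02330487, 0.        , 0.        , 0.        , 0.        ]), 'pose': array([[ 2.28947082e-02, -9.97844148e-01,  6.15051993e-02,
         4.63064186e-01],
       [-9.99737547e-01, -2.29016963e-02,  5.91427140e-04,
        -8.62968418e-02],
       [ 8.18421283e-04, -6.15025977e-02, -9.98106588e-01,
         1.48682121e+00],
       [ 0.00000000e+00,  0.00000000e+00,  0.00000000e+00,
         1.00000000e+00]])}
{'time': 0.1, 'q': array([ 1.15949398e+00,  5.28378664e-01,  1.43376571e+00, -2.81944856e-05,
        1.18138768e+00, -1.78496423e-01]), 'joint_velocities': array([ 0.00083043, -0.00289583, -0.00208912, -0.00123   ,  0.0013558 ,
       -0.00076109]), 'joint_torque': array([-2.37857648e-04, -4.40986347e+01, -1.77151787e+01,  6.34587044e-02,
        5.34368400e-02, -1.45500968e-05]), 'position': array([0.14395712, 0.60766136, 0.29136868]), 'tool_rot': array([ 1.16134887e-01,  9.93232977e-01, -9.31629034e-04, -2.69363403e-04]), 'ft_force': array([ 0.10799736, -1.10161347, -0.20207048]), 'moment': array([-0.045387  , -0.02150874, -0.01024636]), 'grip_force': 0.0, 'grip_width': 0.08701668265489369}
```

View pics/scene0.png

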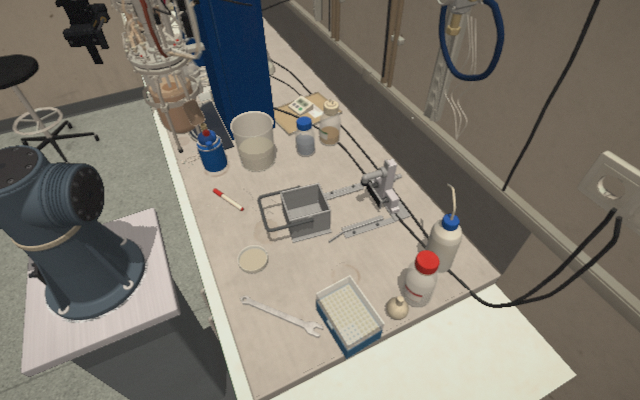

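View pics/top0.png

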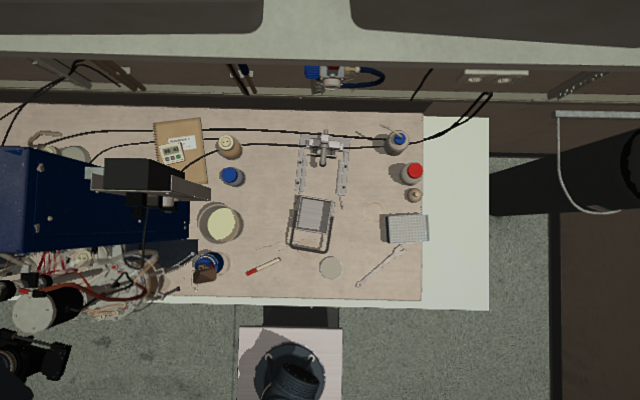

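The top picture shows the pail near (312,215), with its bail to the front at about (307,248). The stand's column is near (323,140) and the runners run from v≈150 to 195. I'll enlarge it.

```bash
python3 - <<'E'
import cv2,numpy as np
a=cv2.imread("pics/top0.png")[122:262,275:365];a=cv2.resize(a,None,fx=4.2,fy=4.2,interpolation=cv2.INTER_CUBIC)
b=cv2.imread("pics/scene0.png")[150:255,250:420];b=cv2.resize(b,None,fx=2.4,fy=2.4,interpolation=cv2.INTER_CUBIC)
c=np.zeros((590,800,3),np.uint8);c[:a.shape[0],:a.shape[1]]=a;c[:b.shape[0],385:385+b.shape[1]]=b
cv2.imwrite("pics/crop0.png",c)
E
```

```text
(no output)
```

View pics/crop0.png

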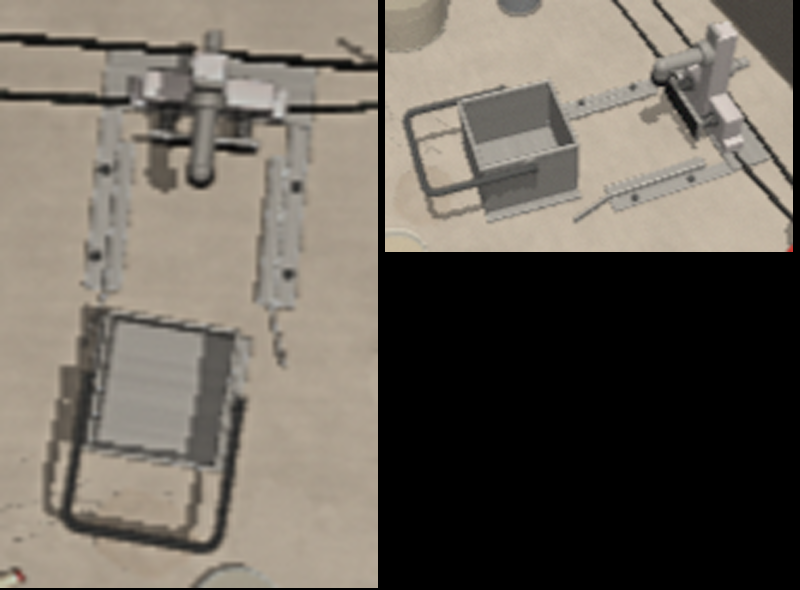

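The enlargement gives these positions (crop pixels):
- Pail rim corners: (110,315), (247,333), (213,467), (88,447).
- Bail bar: from (70,525) to (215,548).
- Outlet pipe: elbow at about (203,178), running to the column at (210,65).
- Pad top: from (135,138) to (255,150).
- Runner ends: (100,293) and (275,305).

```bash
cat > h.py <<'E'
import numpy as np,cv2
from rig import robot,cams
def ray(name,uv,z,info=None):
    i=info or cams.camera_info(name);uv=np.array(uv,float).reshape(-1,1,2)
    n=cv2.undistortPoints(uv,i["intrinsics"],i["dist"])[:,0]
    P=i["pose"];d=np.c_[n,np.ones(len(n))]@P[:3,:3].T;o=P[:3,3]
    return o+d*((z-o[2])/d[:,2])[:,None]
def proj(name,X,info=None):
    i=info or cams.camera_info(name);P=np.linalg.inv(i["pose"])
    return cv2.projectPoints(np.array(X,float).reshape(-1,1,3),cv2.Rodrigues(P[:3,:3])[0],P[:3,3],i["intrinsics"],i["dist"])[0][:,0]
E
python3 - <<'E'
from h import *
np.set_printoptions(precision=4,suppress=True)
c=lambda L:np.array(L)/4.2+[275,122]
r=ray("top",c([(110,315),(247,333),(213,467),(88,447)]),.075);print("rim",r[:,:2],r.mean(0))
b=ray("top",c([(70,525),(215,548)]),.068);print("bar",b[:,:2],b.mean(0))
print("pipe",ray("top",c([(203,170)]),.1)[:,:2]);print("col",ray("top",c([(210,55),(195,78),(225,78)]),.134)[:,:2])
print("pad",ray("top",c([(135,138),(255,150)]),.049)[:,:2])
print("runends",ray("top",c([(100,293),(275,305)]),.009)[:,:2])
print("lips",ray("top",c([(130,150),(120,288),(268,160),(258,300)]),.008)[:,:2])
print("guide",ray("top",c([(275,310),(283,362)]),.009)[:,:2])
E
```

```text
rim [[ 0.5475 -0.0243]
 [ 0.537  -0.1213]
 [ 0.4422 -0.0994]
 [ 0.4542 -0.0112]] [ 0.4952 -0.0641  0.075 ]
bar [[ 0.399   0.0004]
 [ 0.3853 -0.1021]] [ 0.3922 -0.0509  0.068 ]
pipe [[ 0.6486 -0.0876]]
col [[ 0.723  -0.0905]
 [ 0.707  -0.0807]
 [ 0.7074 -0.1011]]
pad [[ 0.6776 -0.038 ]
 [ 0.6708 -0.1249]]
runends [[ 0.5675 -0.0136]
 [ 0.5616 -0.1432]]
lips [[ 0.6746 -0.0331]
 [ 0.5717 -0.0283]
 [ 0.6695 -0.1358]
 [ 0.5651 -0.1305]]
guide [[ 0.5579 -0.1432]
 [ 0.5196 -0.1499]]
```

```bash
python3 - <<'E'
from h import *
np.set_printoptions(precision=3,suppress=True)
print(ray("scene",[(185,130),(210,170),(150,100),(215,125)],0))
print(ray("top",[(207,275),(100,285),(160,300),(190,235)],0))
a=cv2.imread("pics/top0.png")[130:400,0:320];b=cv2.imread("pics/scene0.png")[0:200,0:320]
c=np.zeros((560,640,3),np.uint8)
c=np.vstack([cv2.resize(a,None,fx=1.25,fy=1.25),cv2.resize(b,None,fx=1.25,fy=1.25)]);print(c.shape)
cv2.imwrite("pics/left.png",c)
E
```

```text
[[ 0.296  0.451  0.   ]
 [ 0.322  0.228 -0.   ]
 [ 0.219  0.683  0.   ]
 [ 0.391  0.433  0.   ]]
[[0.304 0.263 0.   ]
 [0.267 0.589 0.   ]
 [0.225 0.404 0.   ]
 [0.426 0.321 0.   ]]
(588, 400, 3)
```

View pics/left.png

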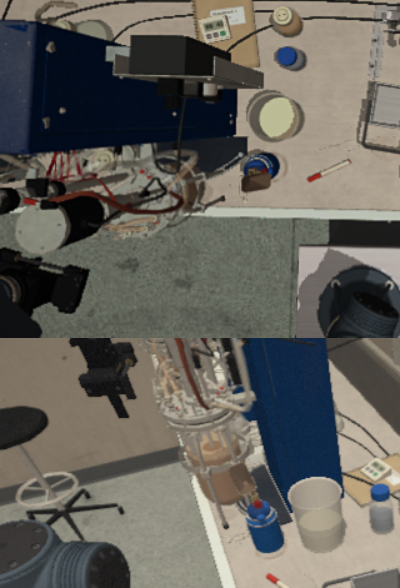

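The bioreactor stands tall at about (0.3, 0.42), right in the direct path. I'll pull back and up first, swing past it close to the base, then go out over the pail.

```bash
python3 -m crank '[[0.35,-5.4,-1.8,0,0,0,0.3],[0.35,-5.4,-1.8,0,0,0,0.3],[0.35,-5.4,-1.8,0,0,0,0.3],[0.35,-5.4,-1.8,0,0,0,0.3],[0.35,-5.4,-1.8,0,0,0,0.3]]'; python3 -m crank '[[0.35,-4,-1.5,0,0,0,0.3],[0,0,0,0,0,0,0.3]]'; python3 -c "
from h import *
o=robot.get_obs();print(o['q'])"
```

```text
time: 0.72
position: [0.0641, 0.3476, 0.3824]
tool_rot: [0.116, 0.993, -0.0, -0.0]
ft_force: [0.6, -0.1, 0.7]
grip_width: 0.0615
grip_force: 0.0
time: 0.98
position: [0.051, 0.3092, 0.3978]
tool_rot: [0.116, 0.993, 0.001, 0.0]
ft_force: [0.4, 0.7, 0.4]
grip_width: 0.061
grip_force: 0.0
[ 1.04512745e+00 -7.90754097e-02  1.95597651e+00 -2.89815610e-05
  1.26310731e+00 -2.92593867e-01]
```

```bash
python3 -m crank '[[-4.8,-2.9,0,0,0,0,0.3],[-4.8,-2.9,0,0,0,0,0.3],[-4.8,-2.9,0,0,0,0,0.3],[-4.3,-2.6,2.1,0,0,0,0.3],[-4.3,-2.6,2.1,0,0,0,0.3]]' | head -2; python3 -m crank '[[-4.3,-2.6,2.1,0,0,0,0.3],[-4.3,-2.6,2.1,0,0,0,0.3],[-4.3,-2.6,2.1,0,0,0,0.3],[-4.3,-2.6,2.1,0,0,0,0.3],[-4.3,-2.6,2.1,0,0,-0.1,0.3]]'; python3 -m crank '[[0,0,0,0,0,0,0.3]]'; python3 - <<'E'
from h import *
np.set_printoptions(precision=4,suppress=True)
import pickle
o=robot.get_obs();i=cams.camera_info("wrist");im=cams.camera("wrist")
pickle.dump(i,open("w1.pkl","wb"));cv2.imwrite("pics/w1.png",cv2.cvtColor(im,cv2.COLOR_RGB2BGR));print(o['position'],o['tool_rot'],o['q'],i['pose'],i['intrinsics'][0,0])
E
```

```text
time: 1.6
position: [0.2463, 0.1217, 0.355]
time: 2.22
position: [0.4253, -0.0549, 0.2485]
tool_rot: [0.065, 0.998, 0.0, -0.0]
ft_force: [0.3, 1.2, 0.3]
grip_width: 0.0612
grip_force: 0.0
time: 2.35
position: [0.4267, -0.0561, 0.248]
tool_rot: [0.068, 0.998, -0.0, -0.0]
ft_force: [-0.4, -0.5, -0.4]
grip_width: 0.0608
grip_force: 0.0
[ 0.4267 -0.0561  0.248 ] [ 0.068   0.9977 -0.0001 -0.    ] [-0.3914  0.3419  1.9505 -0.0002  0.8492 -1.826 ] [[ 0.1355  0.9449  0.2981  0.3452]
 [ 0.9908 -0.1292 -0.0411 -0.0448]
 [-0.0003  0.3009 -0.9536  0.3404]
 [ 0.      0.      0.      1.    ]] 293.2278533081749
```

View pics/w1.png

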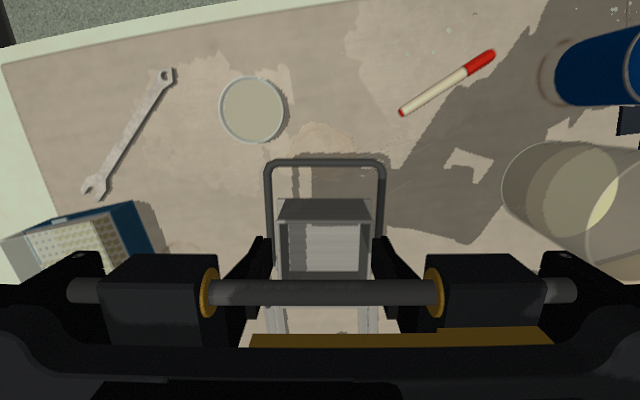

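The wrist picture shows the bail bar at v≈165, from u=267 to 384. The pail's front wall has its foot at v≈198 and its rim at v≈222, from u≈276 to 373.

```bash
python3 - <<'E'
from h import *
import pickle
np.set_printoptions(precision=4,suppress=True)
i=pickle.load(open("w1.pkl","rb"))
for n,p,z in[("bar",[(268,165),(384,165)],.068),("foot",[(279,199),(371,199)],.003),("rim",[(277,222),(373,222)],.075)]:
    r=ray("",p,z,i);print(n,r[:,:2],r.mean(0)[:2],np.hypot(*(r[0]-r[1])[:2]))
for n,pc,yw in[("",(.495,-.064),-.13)]:
    c,s=np.cos(yw),np.sin(yw);P=np.array([[-.05,.047,.075],[-.05,-.047,.075],[-.105,.055,.068],[-.105,-.055,.068],[-.05,.047,0],[-.05,-.047,0]])
    W=np.c_[pc[0]+c*P[:,0]-s*P[:,1],pc[1]+s*P[:,0]+c*P[:,1],P[:,2]];print(proj("",W,i))
E
```

```text
bar [[ 0.3871 -0.1011]
 [ 0.4019  0.0067]] [ 0.3945 -0.0472] 0.10885853399543531
foot [[ 0.4396 -0.1093]
 [ 0.4545  0.0004]] [ 0.447  -0.0544] 0.11070979373302656
rim [[ 0.4421 -0.1016]
 [ 0.4547 -0.0093]] [ 0.4484 -0.0554] 0.09319425101862673
[[371.0255 219.1368]
 [273.9166 219.668 ]
 [380.9703 161.3276]
 [263.3672 162.0129]
 [361.0572 197.1238]
 [283.4723 197.5589]]
```

The pail is at about (0.4975, −0.062) with yaw −0.135, and the tool is already parallel to it. I'll centre the fingers between bar and wall, go down, and start pushing.

```bash
python3 -m crank '[[0.4,0.4,4.0,0,0,0,0.45],[0,0,4.5,0,0,0,0.45],[0,0,4.5,0,0,0,0.45],[0,0,2.5,0,0,0,0.45],[0,0,0,0,0,0,0.45]]'; python3 -m crank '[[-0.6,0,0,0,0,0,0.45],[-0.6,0,0,0,0,0,0.45],[-0.6,0,0,0,0,0,0.45],[-0.6,-0.05,0,0,0,0,0.45],[-0.6,-0.05,0,0,0,0,0.45]]';python3 -m crank '[[-0.6,-0.05,0,0,0,0,0.45],[-0.6,-0.05,0,0,0,-0.01,0.45],[-0.6,-0.05,0,0,0,-0.01,0.45],[-0.6,-0.05,0,0,0,-0.01,0.45],[0,0,0,0,0,0,0.45]]'
```

```text
time: 3.02
position: [0.4185, -0.0475, 0.0942]
tool_rot: [0.066, 0.998, 0.001, -0.002]
ft_force: [0.0, 0.0, 0.2]
grip_width: 0.048
grip_force: 0.0
time: 3.65
position: [0.4422, -0.0513, 0.0956]
tool_rot: [0.066, 0.998, 0.002, -0.009]
ft_force: [-16.6, -3.6, 9.2]
grip_width: 0.048
grip_force: 8.1
time: 4.28
position: [0.4726, -0.0585, 0.0955]
tool_rot: [0.051, 0.999, 0.0, -0.0]
ft_force: [-2.1, -2.0, -0.5]
grip_width: 0.0477
grip_force: 1.4
```

```bash
python3 - <<'E'
from h import *
t=cv2.cvtColor(cams.camera("top"),cv2.COLOR_RGB2BGR);s=cv2.cvtColor(cams.camera("scene"),cv2.COLOR_RGB2BGR)
cv2.imwrite("pics/t1.png",t);cv2.imwrite("pics/s1.png",s)
a=cv2.resize(t[122:262,285:355],None,fx=4.2,fy=4.2,interpolation=cv2.INTER_CUBIC);b=cv2.resize(s[155:265,270:405],None,fx=3.7,fy=3.7,interpolation=cv2.INTER_CUBIC)
c=np.zeros((590,800,3),np.uint8);c[:588,:294]=a;c[:b.shape[0],300:300+b.shape[1]]=b[:,:500];cv2.imwrite("pics/crop1.png",c)
E
```

```text
(no output)
```

View pics/crop1.png

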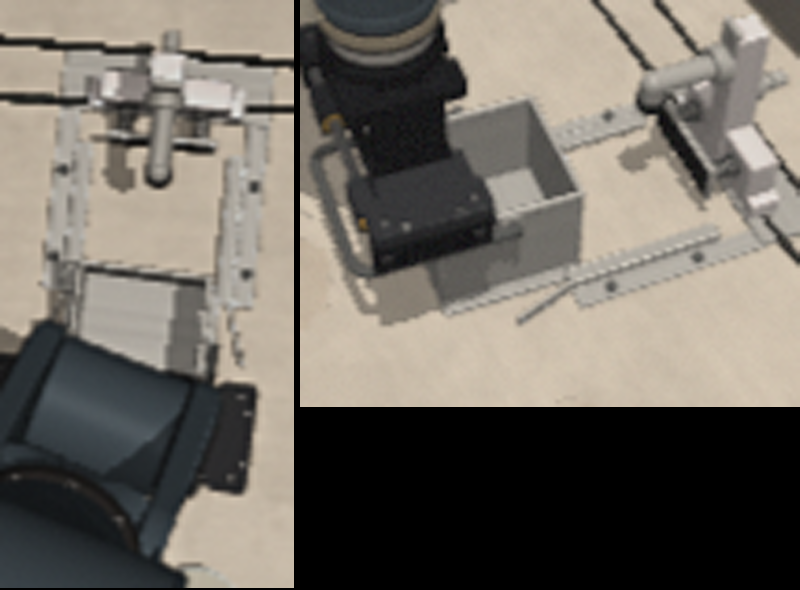

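The back rim is now at crop (84,268) to (208,282) and just entering the runners. The right-hand guide is free, with its tip at (518,320) and joint at (575,283) in the scene crop. The pail sits left of the middle. I'll work out the stand axis from both views.

```bash
python3 - <<'E'
from h import *
np.set_printoptions(precision=4,suppress=True)
from scipy.optimize import least_squares
ct=lambda p:np.array(p)/4.2+[285,122]; cs=lambda p:(np.array(p)-[300,0])/3.7+[270,155]
# stand-frame points (m) and pixels
T=[((.013,0,.108),(158,183)),((.05,.04,.049),(108,138)),((.05,-.04,.049),(214,150)),((-.06,.0505,.008),(80,264)),((.076,.011,.134),(153,78)),((.076,-.011,.134),(184,78)),((-.06,-.06,.008),(228,303))]
S=[((-.06,-.06,.009),(575,281)),((-.103,-.073,.009),(518,320)),((.052,-.0505,.008),(718,230)),((.076,-.011,.134),(752,22)),((.022,0,.086),(650,105))]
def f(p):
    c,s=np.cos(p[2]),np.sin(p[2]);R=np.array([[c,-s,0],[s,c,0],[0,0,1]])
    out=[]
    for n,L,cv in(("top",T,ct),("scene",S,cs)):
        X=np.array([l[0] for l in L])@R.T+[p[0],p[1],0];out.append(proj(n,X)-np.array([cv(l[1]) for l in L]))
    return np.vstack(out).ravel()
r=least_squares(f,[.6245,-.082,-.055],loss="soft_l1");print(r.x);print(r.fun.reshape(-1,2))
b=ray("top",ct([(84,268),(208,282)]),.075);print("rim",b[:,:2],b.mean(0)[:2])
p=r.x;d=b.mean(0)[:2]-p[:2];c,s=np.cos(p[2]),np.sin(p[2]);print("rim in stand",c*d[0]+s*d[1],-s*d[0]+c*d[1],"yaw",np.arctan2(-(b[0]-b[1])[0],(b[0]-b[1])[1])-p[2])
o=robot.get_obs();print(o['time'],o['position'],o['ft_force'])
E
```

```text
[ 0.6291 -0.0856 -0.0738]
[[ 0.3329 -1.2172]
 [ 0.2374 -1.3217]
 [ 1.2303 -1.6497]
 [ 0.3675  5.3217]
 [-0.1519  0.4497]
 [ 0.1215  1.1867]
 [ 0.5198 -0.5379]
 [-0.8043 -0.6326]
 [ 0.5516 -1.8097]
 [-0.9683 -2.55  ]
 [-2.9474  5.6275]
 [ 0.5703  0.1271]]
rim [[ 0.581  -0.0348]
 [ 0.5731 -0.1226]] [ 0.5771 -0.0787]
rim in stand -0.05237272474156804 0.0030858938550602263 yaw -0.016006941039963488
4.375 [ 0.4726 -0.0585  0.0954] [-2.4086 -0.6703 -0.6216]
```

The pail is already 3 mm off the middle and in the mouth. The stand is at (0.629, −0.086) with yaw −0.074. I'll keep pushing gently.

```bash
python3 -m crank '[[-0.5,-0.1,0,0,0,-0.01,0.45],[-0.5,-0.1,0,0,0,-0.01,0.45],[-0.5,-0.05,0,0,0,-0.008,0.45],[-0.5,0,0,0,0,0,0.45],[-0.5,0,0,0,0,0,0.45]]';python3 -m crank '[[-0.5,0,0,0,0,0,0.45],[-0.5,0,0,0,0,0,0.45],[-0.5,0,0,0,0,0,0.45],[-0.5,0,0,0,0,0,0.45],[-0.5,0,0,0,0,0,0.45]]'
```

```text
time: 5.0
position: [0.4946, -0.0624, 0.0954]
tool_rot: [0.037, 0.999, 0.001, -0.004]
ft_force: [-8.8, -1.7, 5.6]
grip_width: 0.0478
grip_force: 4.4
time: 5.62
position: [0.5195, -0.0643, 0.0954]
tool_rot: [0.037, 0.999, 0.001, -0.004]
ft_force: [-8.4, -1.4, 5.6]
grip_width: 0.0478
grip_force: 4.3
```

```bash
python3 -m crank '[[-0.5,0,0,0,0,0,0.45],[-0.5,0,0,0,0,0,0.45],[-0.5,0,0,0,0,0,0.45],[-0.5,0,0,0,0,0,0.45],[-0.5,0,0,0,0,0,0.45]]'; python3 -m crank '[[-0.4,0,0,0,0,0,0.45],[-0.4,0,0,0,0,0,0.45],[-0.3,0,0,0,0,0,0.45],[-0.3,0,0,0,0,0,0.45],[0,0,0,0,0,0,0.45]]'
```

```text
time: 6.25
position: [0.5447, -0.0661, 0.0955]
tool_rot: [0.037, 0.999, 0.001, -0.003]
ft_force: [-8.0, -0.4, 4.7]
grip_width: 0.0477
grip_force: 4.1
time: 6.88
position: [0.5597, -0.0673, 0.0954]
tool_rot: [0.037, 0.999, 0.0, -0.002]
ft_force: [-5.2, -0.2, 2.4]
grip_width: 0.0481
grip_force: 2.9
```

```bash
python3 -m crank '[[0.5,0,0,0,0,0,0.45],[0,-0.8,0,0,0,0,0.45],[-0.5,0,0,0,0,0,0.45],[-0.4,0,0,0,0,0,0.45],[-0.3,0,0,0,0,0,0.45]]'; python3 -m crank '[[-0.3,0,0,0,0,0,0.45],[-0.3,0,0,0,0,0,0.45],[0,0,0,0,0,0,0.45]]';python3 - <<'E'
from h import *
t=cv2.cvtColor(cams.camera("top"),cv2.COLOR_RGB2BGR);s=cv2.cvtColor(cams.camera("scene"),cv2.COLOR_RGB2BGR)
a=cv2.resize(t[122:262,285:355],None,fx=4.2,fy=4.2,interpolation=cv2.INTER_CUBIC);b=cv2.resize(s[135:265,285:420],None,fx=3.7,fy=3.7,interpolation=cv2.INTER_CUBIC)
c=np.zeros((590,800,3),np.uint8);c[:588,:294]=a;c[:b.shape[0],300:300+b.shape[1]]=b[:,:500];cv2.imwrite("pics/crop2.png",c)
E
```

```text
time: 7.5
position: [0.5643, -0.0766, 0.0949]
tool_rot: [0.037, 0.999, 0.0, -0.005]
ft_force: [-10.2, -4.6, 5.6]
grip_width: 0.0478
grip_force: 4.9
time: 7.88
position: [0.568, -0.0767, 0.0947]
tool_rot: [0.037, 0.999, 0.001, -0.007]
ft_force: [-14.4, -3.9, 8.0]
grip_width: 0.0478
grip_force: 6.7
```

View pics/crop2.png

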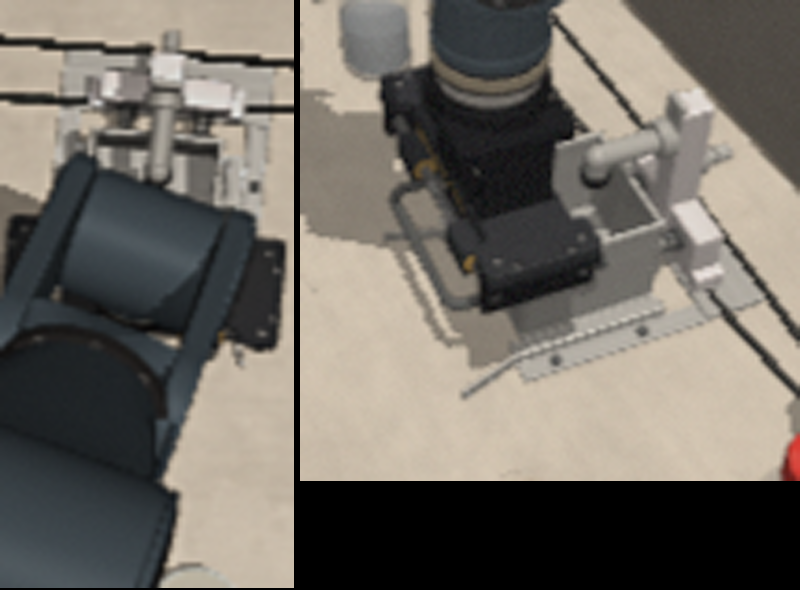

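The pail is in the runners, under the outlet, and meeting the pad, since the force has risen by the pad's share. I'll push a little more and hold.

```bash
python3 -m crank '[[-0.3,0,0,0,0,0,0.45],[-0.2,0,0,0,0,0,0.45],[0,0,0,0,0,0,0.45],[0,0,0,0,0,0,0.45]]'
```

```text
time: 8.48
position: [0.5718, -0.0769, 0.0947]
tool_rot: [0.037, 0.999, 0.001, -0.009]
ft_force: [-16.6, -4.1, 8.9]
grip_width: 0.0477
grip_force: 7.8
```

```bash
python3 -m crank '[[0.4,0,0,0,0,0,0.45],[0.3,0,0,0,0,0,0.45],[0,0,-4,0,0,0,0.45],[0,0,-5,0,0,0,0.45],[0,0,-5,0,0,0,0.45]]'|head -2; python3 -m crank '[[0,0,0,0,0,0.175,0.45],[0,0,0,0,0,0.175,0.45],[0,0,0,0,0,0.175,0.45],[0,0,0,0,0,0.175,0.45],[0,0,0,0,0,0.175,0.45]]'|head -3;python3 -m crank '[[0,0,0,0,0,0.175,0.5],[0,0,0,0,0,0.175,0.5],[0,0,0,0,0,0.175,0.5],[0,0,0,0,0,0.171,0.5],[3,-3.8,0,0,0,0,0.5]]'; python3 -m crank '[[0,0,0,0,0,0,0.5]]'; python3 - <<'E'
from h import *
import pickle
i=cams.camera_info("wrist");im=cams.camera("wrist")
pickle.dump(i,open("w2.pkl","wb"));cv2.imwrite("pics/w2.png",cv2.cvtColor(im,cv2.COLOR_RGB2BGR));print(robot.get_obs()['q'])
E
```

```text
time: 9.1
position: [0.5731, -0.077, 0.2371]
time: 9.72
position: [0.5732, -0.077, 0.2358]
tool_rot: [0.46, 0.888, 0.001, 0.002]
time: 10.35
position: [0.5403, -0.046, 0.2361]
tool_rot: [0.734, 0.679, 0.002, 0.004]
ft_force: [0.1, 0.8, 0.2]
grip_width: 0.0437
grip_force: 0.0
time: 10.48
position: [0.5341, -0.0419, 0.2352]
tool_rot: [0.733, 0.681, -0.0, -0.001]
ft_force: [0.2, -0.9, 0.6]
grip_width: 0.0433
grip_force: 0.0
[-2.88366014e-01  4.87836894e-01  1.70971176e+00  4.08870448e-04
  9.42304268e-01 -2.14799964e-01]
```

View pics/w2.png

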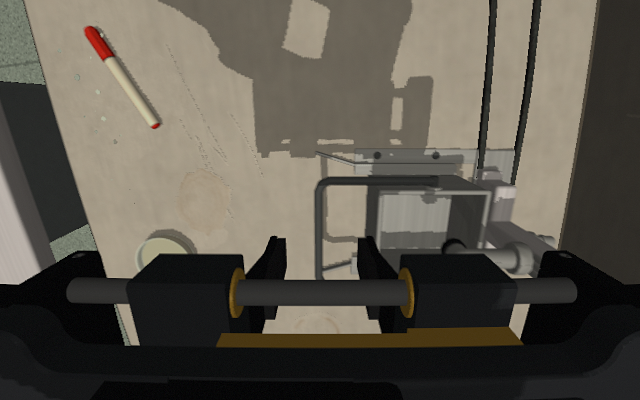

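The bar runs along u≈321 from v=185 to 280, midway between the fingers. The left leg is at v≈181, and the outlet is at (515,258) over the pail.

```bash
python3 - <<'E'
from h import *
import pickle
np.set_printoptions(precision=4,suppress=True)
i=pickle.load(open("w2.pkl","rb"))
print("bar",ray("",[(321,200),(321,240),(321,275)],.068,i)[:,:2],"leg",ray("",[(380,181)],.068,i)[:,:2])
print("rim",ray("",[(380,190),(488,190)],.075,i)[:,:2],"outlet",ray("",[(523,258)],.1,i)[:,:2])
o=robot.get_obs();print(o["position"],o["tool_rot"])
E
```

```text
bar [[ 0.5344 -0.0383]
 [ 0.5315 -0.0786]
 [ 0.5286 -0.1172]] leg [[ 0.5892 -0.0241]]
rim [[ 0.5878 -0.0306]
 [ 0.6856 -0.0376]] outlet [[ 0.7094 -0.0949]]
[ 0.5362 -0.0432  0.2357] [0.7327 0.6805 0.0006 0.0007]
```

```bash
python3 -m crank '[[0,-0.2,4,0,0,0,0.5],[0,0,4,0,0,0,0.5],[0,0,2.5,0,0,0,0.5],[0,0,1.2,0,0,0,0.5],[0,0,0,0,0,0,0.5]]'; python3 -m crank '[[0,0,0,0,0,0,1],[0,0,0,0,0,0,1],[0,0,0,0,0,0,1],[0,0,0,0,0,0,1]]' 50
```

```text
time: 11.15
position: [0.535, -0.0442, 0.1179]
tool_rot: [0.733, 0.68, 0.0, 0.0]
ft_force: [-0.5, 0.1, 0.1]
grip_width: 0.0436
grip_force: 0.0
time: 11.65
position: [0.532, -0.0435, 0.1184]
tool_rot: [0.733, 0.68, -0.002, -0.002]
ft_force: [-8.8, -1.2, 6.0]
grip_width: 0.0116
grip_force: 4.1
```

```bash
python3 -m crank '[[0,0,0,0,0,0,1],[0,0,0,0,0,0,1]]'; python3 -c "
from h import *
np.set_printoptions(precision=4,suppress=True)
R=__import__('scipy.spatial.transform',fromlist=['Rotation']).Rotation.from_quat(robot.get_obs()['tool_rot']).as_matrix();print(R)"
```

```text
time: 11.9
position: [0.5303, -0.0432, 0.1182]
tool_rot: [0.733, 0.681, -0.003, -0.004]
ft_force: [-7.3, -1.6, 6.6]
grip_width: 0.0063
grip_force: 49.8
[[ 0.0737  0.9972 -0.009 ]
 [ 0.9973 -0.0737  0.0014]
 [ 0.0007 -0.0091 -1.    ]]
```

```bash
python3 -m crank '[[0,0.21,-2.09,0,0,0,1],[0,0.62,-2.0,0,0,0,1],[0,1.01,-1.84,0,0,0,1],[0,1.35,-1.6,0,0,0,1],[0,1.64,-1.3,0,0,0,1]]'
```

```text
time: 12.52
position: [0.5754, -0.0465, 0.2065]
tool_rot: [0.733, 0.681, -0.006, -0.007]
ft_force: [-11.1, -1.2, 9.6]
grip_width: 0.0062
grip_force: 50.0
```

```bash
python3 -m crank '[[0,1.77,-1.0,0,0,0,1],[0,1.97,-0.6,0,0,0,1],[0,2.09,-0.15,0,0,0,1],[0,2.08,0.27,0,0,0,1],[0,0,0,0,0,0,1]]'
```

```text
time: 13.15
position: [0.6622, -0.0536, 0.2216]
tool_rot: [0.733, 0.68, 0.0, 0.001]
ft_force: [-1.0, -0.2, 3.5]
grip_width: 0.0062
grip_force: 50.0
```

```bash
python3 -m crank '[[0,1.5,0.5,0,0,0,1],[0,1.4,0.76,0,0,0,1],[0,0,0,0,0,0,1]]'
```

```text
time: 13.52
position: [0.6907, -0.0558, 0.2082]
tool_rot: [0.733, 0.68, 0.0, 0.0]
ft_force: [-0.4, -1.3, 2.6]
grip_width: 0.0064
grip_force: 50.0
```

```bash
python3 -m crank '[[0,0.5,0.35,0,0,0,1],[0,0.5,0.35,0,0,0,1],[0,0,0,0,0,0,1]]'; python3 -m crank '[[0,0.4,0.0,0,0,0,1],[0,0.4,0.1,0,0,0,1],[0,0,0,0,0,0,1]]'
```

```text
time: 13.9
position: [0.7001, -0.0565, 0.2014]
tool_rot: [0.733, 0.68, -0.0, 0.0]
ft_force: [-0.1, -2.0, 3.3]
grip_width: 0.0064
grip_force: 50.0
time: 14.28
position: [0.705, -0.0568, 0.198]
tool_rot: [0.733, 0.68, -0.003, -0.004]
ft_force: [-5.3, -2.4, -3.6]
grip_width: 0.0061
grip_force: 50.0
```

```bash
python3 -m crank '[[0,0.4,-0.25,0,0,0,1],[0,0.3,0,0,0,0,1],[0,0,0,0,0,0,1]]'; python3 -m crank '[[0,0.3,0,0,0,0,1],[0,0.3,0,0,0,0,1],[0,0,0,0,0,0,1]]'
```

```text
time: 14.65
position: [0.7097, -0.0571, 0.1985]
tool_rot: [0.733, 0.68, -0.005, -0.006]
ft_force: [-8.0, -3.0, -6.2]
grip_width: 0.0065
grip_force: 50.0
time: 15.02
position: [0.7145, -0.0574, 0.1974]
tool_rot: [0.733, 0.68, -0.007, -0.008]
ft_force: [-8.2, -2.9, -7.8]
grip_width: 0.0063
grip_force: 50.0
```

```bash
python3 -m crank '[[0,0.2,0,0,0,0,1],[0,0.1,0.3,0,0,0,1],[0,0,0,0,0,0,1]]'; python3 -m crank '[[0,0.1,0.35,0,0,0,1],[0,0,0.35,0,0,0,1],[0,0,0,0,0,0,1]]'
```

```text
time: 15.4
position: [0.7179, -0.0577, 0.1948]
tool_rot: [0.733, 0.68, -0.006, -0.007]
ft_force: [-9.1, -2.8, -7.1]
grip_width: 0.0066
grip_force: 50.0
time: 15.78
position: [0.7205, -0.0579, 0.1902]
tool_rot: [0.733, 0.68, -0.004, -0.005]
ft_force: [-7.4, -3.3, -3.9]
grip_width: 0.0067
grip_force: 50.0
```

```bash
python3 -m crank '[[0,0,0.3,0,0,0,1],[0,-0.3,0.1,0,0,0,1],[0,-0.4,0,0,0,0,1],[0,0,0,0,0,0,1]]';python3 - <<'E'
from h import *
s=cv2.cvtColor(cams.camera("scene"),cv2.COLOR_RGB2BGR);t=cv2.cvtColor(cams.camera("top"),cv2.COLOR_RGB2BGR)
b=cv2.resize(s[120:250,320:420],None,fx=4.4,fy=4.4,interpolation=cv2.INTER_CUBIC);a=cv2.resize(t[110:210,285:365],None,fx=4.4,fy=4.4,interpolation=cv2.INTER_CUBIC)
c=np.zeros((590,800,3),np.uint8);c[:b.shape[0],:440]=b;c[:440,445:797]=a;cv2.imwrite("pics/crop3.png",c)
E
```

```text
time: 16.27
position: [0.7187, -0.0578, 0.1899]
tool_rot: [0.733, 0.68, 0.001, 0.001]
ft_force: [-0.6, -2.2, 2.4]
grip_width: 0.0066
grip_force: 50.0
```

View pics/crop3.png

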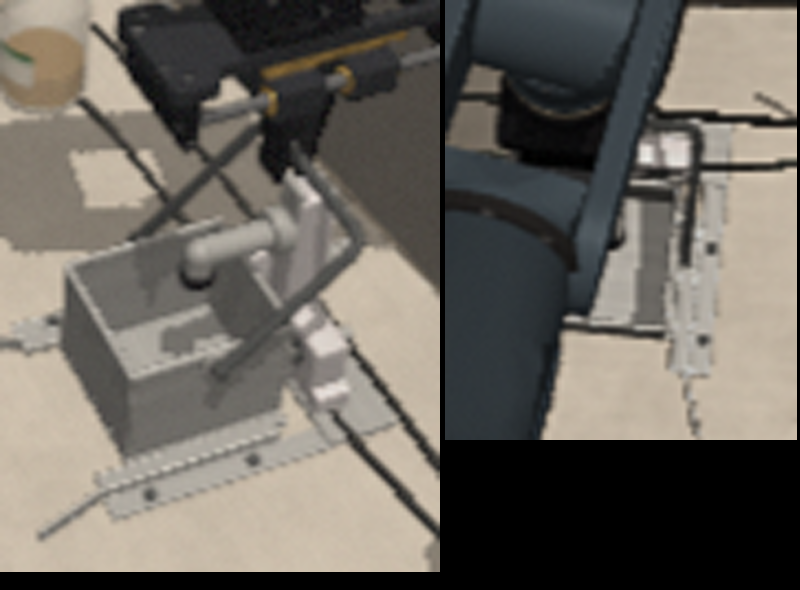

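The bar now runs across the column top behind the horn, at scene crop (300,160) to (355,240), with the legs either side of the pipe. A gentle pull towards the front will test the hook.

```bash
python3 -m crank '[[0,-0.3,0,0,0,0,1],[0,-0.3,0,0,0,0,1],[0,0,0,0,0,0,1]]'
```

```text
time: 16.75
position: [0.7126, -0.0573, 0.1898]
tool_rot: [0.733, 0.68, 0.001, 0.001]
ft_force: [2.9, -3.0, 5.0]
grip_width: 0.0063
grip_force: 50.0
```

```bash
python3 -m crank '[[0,-0.25,0,0,0,0,1],[0,-0.2,0,0,0,0,1],[0,0,0,0,0,0,1]]'
```

```text
time: 17.12
position: [0.7113, -0.0573, 0.1901]
tool_rot: [0.733, 0.68, 0.004, 0.004]
ft_force: [10.5, -2.0, 1.2]
grip_width: 0.0063
grip_force: 50.0
```

The horn holds the bar, with +10 N after about 1 mm. Next I'll ease off, open the fingers and withdraw straight up.

```bash
python3 -m crank '[[0,0.4,0,0,0,0,1],[0,0,0,0,0,0,0.6],[0,0,0,0,0,0,0.6],[0,0,0,0,0,0,0.6]]'; python3 -m crank '[[0,0,-1,0,0,0,0.6],[0,0,-3,0,0,0,0.6],[0,0,-5,0,0,0,0.6],[0,-5,-3,0,0,0,0.6],[0,-6,0,0,0,0,0.6]]'; python3 -m crank '[[0,-6,0,0,0,0,0.6],[0,-5,0,0,0,0,0.6],[0,0,0,0,0,0,0.6]]'; python3 - <<'E'
from h import *
s=cv2.cvtColor(cams.camera("scene"),cv2.COLOR_RGB2BGR);t=cv2.cvtColor(cams.camera("top"),cv2.COLOR_RGB2BGR)
b=cv2.resize(s[120:250,320:420],None,fx=4.4,fy=4.4,interpolation=cv2.INTER_CUBIC);a=cv2.resize(t[110:210,285:365],None,fx=4.4,fy=4.4,interpolation=cv2.INTER_CUBIC)
c=np.zeros((590,800,3),np.uint8);c[:b.shape[0],:440]=b;c[:440,445:797]=a;cv2.imwrite("pics/crop4.png",c)
E
```

```text
time: 17.62
position: [0.7102, -0.0564, 0.1879]
tool_rot: [0.733, 0.68, -0.001, -0.002]
ft_force: [-0.3, -0.4, -0.2]
grip_width: 0.0282
grip_force: 0.0
time: 18.25
position: [0.6029, -0.0493, 0.3131]
tool_rot: [0.733, 0.68, 0.002, 0.004]
ft_force: [0.5, -1.0, -0.3]
grip_width: 0.0348
grip_force: 0.0
time: 18.62
position: [0.4876, -0.0394, 0.3096]
tool_rot: [0.733, 0.68, -0.001, -0.002]
ft_force: [1.1, -0.3, -0.9]
grip_width: 0.0347
grip_force: 0.0
```

View pics/crop4.png

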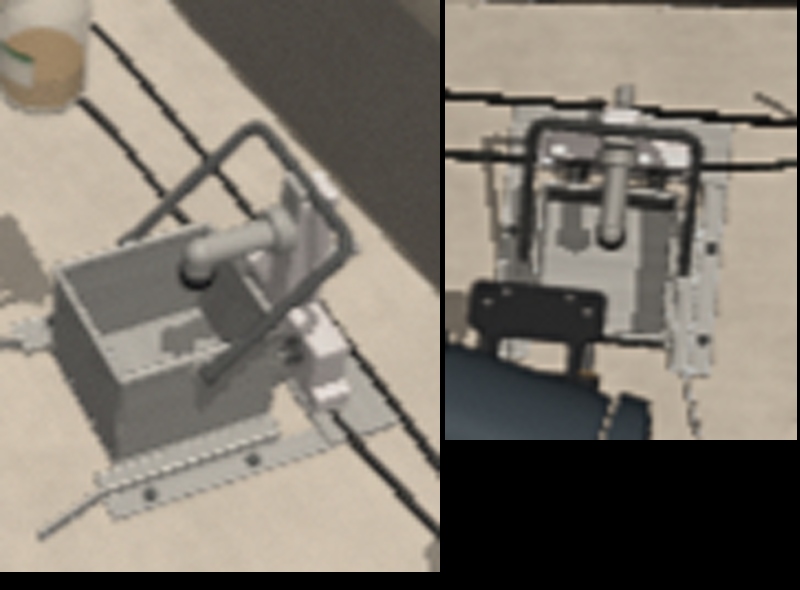

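The bail is hooked: the horn at (290,185) stands in front of the bar, and the column top at (325,185) is behind it. The legs pass either side of the pipe, and the pail is straight in the runners. I'll hand in the job.

```bash
python3 -c "
from rig import ticket
print(ticket.hand_in())"
```

```text
the job is handed in; nothing more can be done
None
```

I pushed the pail up to the sprung pad, hooked its bail behind the horn and handed the job in at about 19 s; no verdict came back, but the last camera views show the bail hooked and the pail straight in the runners.

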